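Present a boxed souvenir magnet to the hands-free barcode scanner

ROBOT

A 6-joint arm with a two-finger parallel gripper is mounted at the origin on the work surface. World frame = base frame: x ahead of the robot, y to its left, z up, the work surface at z = 0. Lengths are in mm, angles in rad, forces in N, time in s.
With the tool pointing down it reaches from about 275 to 1000 mm from the base axis. Payload 8.4 kg.
Tool frame: the origin (TCP) lies between the finger pads; the fingertips stand 22 mm ahead of it and the grasp point (between the pads) lies 3 mm ahead of it (r.nose_length is the z of the fingertips in the tool frame, in mm); z points along the fingers, y is the line along which they close (so a half turn about z gives the same grasp; the last joint's range is limited). The gripper opens to 85 mm and grips with 20 to 120 N. Pads are 22 mm wide; open, the fingers measure 114 mm over their backs; the gripper's body (76 mm by 85 mm) begins 54 mm behind the grasp point. The pads swing forward as they close: fully open they stand 13 mm farther back than shut.
Start: joints at [-1.247, 0.353, 1.633, -0, 1.155, -0.002], TCP at [200.04, -592.125, 253.281] pointing down, gripper open.
Joint ranges: [-2.63, 2.63], [-0.92, 2.1], [0.06, 2.66], [-1.3, 4.44], [0, 2.69], [-3.02, 3.02]. Speed limits (rad/s): [2.22, 2.22, 2.79, 3.14, 3.14, 3.14].

INTERFACE

Orientations are given as [roll, pitch, yaw] about the fixed x, y, z axes, in that order (R = Rz(yaw) Ry(pitch) Rx(roll)).
In Python, from rig import r, grab_frame, camera_params gives the robot as it stands (r), with the cameras as plain functions.
- The arm moves only by the shell command python3 steer.py 'ROWS' [FORCE]. ROWS is rows parted by semicolons, their numbers by spaces, 1 to 5 of them, each of 7 numbers: a rotation vector rx, ry, rz in rad, then dx, dy, dz in mm, then the opening from 0.0 (shut) to 1.0 (fully open); each row shifts and turns the commanded pose from where the row before left it, along the tool's axes as they then stand; what a row does not reach is not made up. A row lasts 1/12 s, in which the tool goes at most 41.7 mm and 0.125 rad, less where a joint would pass 70% of its speed; a pose out of reach is approached as far as the arm can. The fingers move at their own pace and stop on an object; FORCE is the grip in N (left out, the last holds). Time passes only in rows, so rows that do not move let the fingers close. It prints the time, the measured TCP pose, the force, the opening and the grip force at its end.
- r.sense(): the state, without advancing time (a new reading comes with each control period).
- grab_frame(name): name is "side" or "top"; returns the picture (384x512x3 uint8, red, green, blue); there is no depth.
- camera_params(name): a dict with "fx", "fy", "cx", "cy" (pixels), "rvec" (rotation vector, rad) and "tvec" (3), from world to camera coordinates, as OpenCV has them. Camera axes: x right, y down, z forward; pixel columns grow to the right and rows downward; lengths in mm; the calibration is good to about 2 mm. A picture is of the moment at which its call begins. camera_params takes no time and is no camera call.
- r.sign_off(): hands the job in; it is judged then, once.
The state is a dict: "clock": time; "qpos": joint angles; "qvel": joint speeds; "joint_efforts": joint torques, N m; "eef_pos": TCP position; "tcp_rot": TCP orientation; "contact_force": force on the tool from outside, world axes, zero at the start; "wrist_torque": the same for the moment, N m; "opening": opening from 0.0 (shut) to 1.0 (fully open); "grasp_force": force on a finger pad.
Only numpy, scipy, OpenCV 4.12 (cv2) and the standard library are available. Lean on these libraries where they do the work, as an engineer would, in place of code of your own. Each camera call takes 0.05 s, during which the arm holds its last target. There are 200 camera calls.

TASK

At the shop counter, take the coral-red boxed sunset magnet out of the display tray and present it to the hands-free barcode scanner: hold it in the air with the barcode label on its back centred in front of the scanner's window and squarely facing it (leaning with the window, the box's top still up), label about 10 cm from the window. Leave the scanner as it is set and all the other goods and counter things standing where they are, and finish holding the box there, still, in the gripper: do not put it down or let it go.

Things in the scene. Friction and masses are not known exactly. Their poses are not given: they have to be found in the camera images.
- sunset_box: coral-red boxed magnet, rigid carton, 50-100 g: 18 mm thick (x), 56 wide (y), 100 high (z). Origin: centre of underside; z up, +x out of the picture side (faces away from the robot in the tray), -x out of the back with the barcode label. Stands loose on the tray floor, 6 mm above the counter, in any of the five cells; its top 64 mm stick out of the tray, to be pinched across the 18 mm from above.
- barcode (a point): centre of the barcode label (46 mm wide, 30 mm high, white with black bars) on the back of the coral-red box: 9 mm behind the box's mid-plane (box x = -9 mm) and 30 mm above its underside. Its x axis points straight out of the label, its z axis to the box's top.
- scan_window (a point): centre of the scanner's dark red window (54 x 44 mm) on the grey head's flat front, 49 mm ahead of and parallel to its flat back, 49 mm below its top. x axis straight out of the window, z up along it. The window looks 0.1-0.5 rad below level and, within 0.3 rad, towards -x (robot's side); its centre is 165-195 mm above the counter. Stiff hinge: do not push it.
- scanner: foot and neck of the scanner, fixed to the counter left or right of the tray: round black foot 110 mm across, neck, grey tilting head 78 mm wide, 46 deep, 86 high, its top up to 245 mm above the counter. Origin: centre of the foot's underside; -x is the side the window faces.
- tray: fixed light-wood display tray, 52 mm (x) by 354 mm (y), walls 6 mm thick and 42 mm high, floor 6 mm thick; a row of five cells along y at a pitch of 69.6 mm, each about 40 by 63 mm inside, one boxed magnet upright in each. Origin at the centre of its underside.
- harbour_box: another boxed magnet of the same size and build (navy blue); origin at the centre of its underside, +x out of its picture side, z up. Leave it standing.
- field_box: another boxed magnet of the same size and build (yellow); origin at the centre of its underside, +x out of its picture side, z up. Leave it standing.
- garden_box: another boxed magnet of the same size and build (pale green); origin at the centre of its underside, +x out of its picture side, z up. Leave it standing.
- beach_box: another boxed magnet of the same size and build (light grey); origin at the centre of its underside, +x out of its picture side, z up. Leave it standing.
- card_terminal: black card terminal lying loose on the counter on the other side of the tray from the scanner, 165 mm (x) by 80 mm (y), 36 mm high, origin at the centre of its underside. Leave it.
- pen_cup: wooden cup of pens, 74 mm across, 150 mm high with the pens, loose, beyond the tray; origin at the centre of its underside. Leave it.
- bronze_hand: green bronze hand statuette on a grey rock, 80 mm across the foot, 145 mm high, loose, beyond the tray; origin at the centre of its underside. Leave it.
- tape_dispenser: black desk tape dispenser, 150 mm (x) by 56 mm (y), 93 mm high, loose, near the robot on its right; origin at the centre of its underside. Leave it.

How it is judged (in metres and radians):
On the way, in this order (a step that is already met when the one before it is completed fails the run):
1. the coral-red box is held in the fingers, lifted clear of the tray (contact force between the fingers and sunset_box above 2 N and contact force between sunset_box and tray below 0.1 N and z of sunset_box in the frame of tray above 0.045 m), for 0.2 s.
2. the barcode label is presented squarely and centred about 10 cm in front of the scanner's window, held still (contact force between the fingers and sunset_box above 2 N and contact force between sunset_box and tray below 0.1 N and x of barcode in the frame of scan_window between 0.075 and 0.125 m and y of barcode in the frame of scan_window between -0.025 and 0.025 m and z of barcode in the frame of scan_window between -0.025 and 0.025 m and x of scan_window in the frame of barcode above 0.05 m and angle between the x axis of barcode and the x axis of scan_window, either way round below 0.25 rad and angle between the z axis of barcode and the z axis of scan_window, either way round below 0.25 rad and angle between sunset_box's own z axis and vertical below 1 rad and linear speed of sunset_box below 0.03 m/s and angular speed of sunset_box below 0.2 rad/s), for 0.5 s.
At the end, for the whole second after the job is handed in: Coral box held still by the fingers alone; label facing the window, 75-125 mm from it, within 25 mm of its centre line each way, square and upright to it within 0.25 rad, top up; other boxes and loose things within 20 mm of their places and upright (0.15 rad); scanner window not shifted 10 mm (all of step 2 and distance of each of harbour_box, field_box, garden_box, beach_box, card_terminal, pen_cup, bronze_hand, tape_dispenser from where it was at the start of the episode below 0.02 m and angle between each of harbour_box, field_box, garden_box, beach_box, card_terminal, pen_cup, bronze_hand, tape_dispenser's own z axis and vertical below 0.15 rad and distance of scan_window from where it was at the start of the episode below 0.01 m); the arm keeps its last pose, push and grip.
It fails at once if another box or a loose counter thing is shifted by 20 mm or more, or tipped over by more than 0.15 rad (not (distance of harbour_box from where it was at the start of the episode below 0.02 m) or not (distance of field_box from where it was at the start of the episode below 0.02 m) or not (distance of garden_box from where it was at the start of the episode below 0.02 m) or not (distance of beach_box from where it was at the start of the episode below 0.02 m) or not (distance of card_terminal from where it was at the start of the episode below 0.02 m) or not (distance of pen_cup from where it was at the start of the episode below 0.02 m) or not (distance of bronze_hand from where it was at the start of the episode below 0.02 m) or not (distance of tape_dispenser from where it was at the start of the episode below 0.02 m) or not (angle between harbour_box's own z axis and vertical below 0.15 rad) or not (angle between field_box's own z axis and vertical below 0.15 rad) or not (angle between garden_box's own z axis and vertical below 0.15 rad) or not (angle between beach_box's own z axis and vertical below 0.15 rad) or not (angle between card_terminal's own z axis and vertical below 0.15 rad) or not (angle between pen_cup's own z axis and vertical below 0.15 rad) or not (angle between bronze_hand's own z axis and vertical below 0.15 rad) or not (angle between tape_dispenser's own z axis and vertical below 0.15 rad)).
It fails at once if the scanner's head is pushed out of its setting (window shifted by 10 mm or more) (not (distance of scan_window from where it was at the start of the episode below 0.01 m)).
It also fails if it takes over 38 s, if anything falls off the work surface, if the arm or the gripper's body presses on something with over 40 N, if the wrist force passes 120 N, or if a joint passes its speed limit or range.

## Working session

There is one attempt and no reset: what is moved stays moved. The work goes in short steps, Python scripts to look and compute and a shell command to move; the robot and the scene stay as the last step left them, time stands still between calls to the robot, and variables do not carry over. Pictures are saved under pics/ and viewed, at most 10 in all, crops included, and the job is handed in when it is done.

```bash
ls; mkdir -p pics; python3 - <<'E'
from rig import r, grab_frame, camera_params
import cv2
for n in("side","top"):
    f=grab_frame(n); cv2.imwrite(f"pics/{n}0.png",f[:,:,::-1]); print(n,camera_params(n))
print(r.sense(), r.nose_length)
E
```

```text
pics
rig.py
steer.py
side {'fx': 383.31389794958943, 'fy': 383.31389794958943, 'cx': 255.84972573223445, 'cy': 189.7085202833753, 'rvec': array([ 0.60084352, -2.63664655,  1.20744708]), 'tvec': array([490.98298405, 250.04742079, 926.48533605])}
top {'fx': 475.6718286235196, 'fy': 475.6718286235196, 'cx': 260.13761314450244, 'cy': 189.6533566092128, 'rvec': array([ 2.17324421, -2.1627612 ,  0.10367079]), 'tvec': array([  -3.24745046,  572.52479873, 1617.8443119 ])}
{'clock': 0.1, 'qpos': array([-1.24738452e+00,  3.53558621e-01,  1.63406898e+00,  2.62043524e-05,
        1.15523369e+00, -2.37982621e-03]), 'qvel': array([-9.65459048e-04, -1.60469715e-03, -5.40422383e-04, -3.47111207e-05,
       -1.65933306e-03,  1.17597713e-03]), 'joint_efforts': array([ 7.80489481e-04, -6.06354332e+01, -3.42819715e+01, -5.34205265e-05,
        3.93798007e-03, -2.62053572e-05]), 'eef_pos': array([ 199.92405162, -591.72328847,  252.64546698]), 'tcp_rot': array([-3.14032407e+00, -2.69797173e-05,  3.25781021e-01]), 'contact_force': array([ 0.14095397, -0.76854376, -0.41459944]), 'wrist_torque': array([-0.0514912 , -0.02782341,  0.00026857]), 'grasp_force': 0.0, 'opening': 1.0002676128819228} 22.0
```

View pics/side0.png

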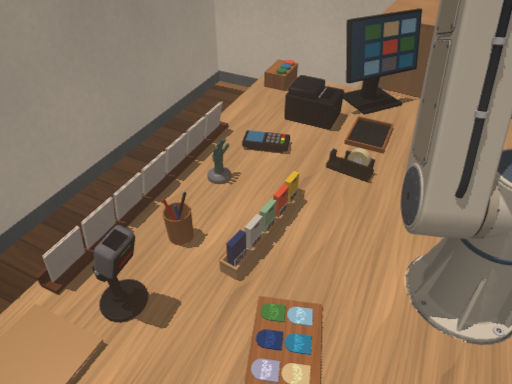

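View pics/top0.png

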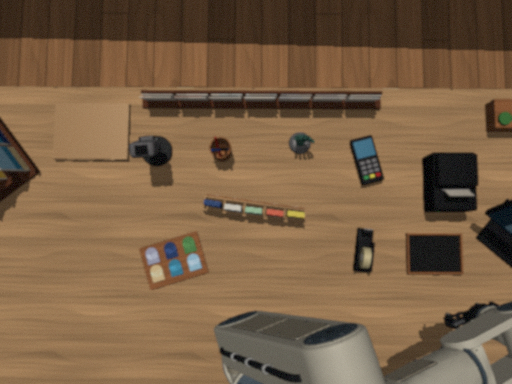

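```bash
cat > h.py <<'E'
import numpy as np,cv2
from rig import r, grab_frame, camera_params
def cam(n):
    p=camera_params(n);K=np.array([[p['fx'],0,p['cx']],[0,p['fy'],p['cy']],[0,0,1]])
    R=cv2.Rodrigues(p['rvec'])[0];return K,R,np.array(p['tvec'])
def ray(n,uv):
    K,R,t=cam(n);return -R.T@t,R.T@np.linalg.inv(K)@np.array([*uv,1.])
def onz(n,uv,z):
    o,d=ray(n,uv);return o+d*(z-o[2])/d[2]
def proj(n,P):
    K,R,t=cam(n);q=(K@(R@np.asarray(P,float).reshape(-1,3).T+t[:,None]));return (q[:2]/q[2]).T
def tri(a,b):
    (o,d),(p,e)=ray('side',a),ray('top',b)
    s=np.linalg.lstsq(np.c_[d,-e],p-o,rcond=None)[0];A=o+s[0]*d;B=p+s[1]*e
    return (A+B)/2,np.linalg.norm(A-B)
E
python3 - <<'E'
import cv2,numpy as np
from h import *
s=cv2.imread('pics/side0.png');t=cv2.imread('pics/top0.png')
a=cv2.resize(s[220:325,80:160],None,fx=5,fy=5,interpolation=cv2.INTER_CUBIC)
b=cv2.resize(t[120:180,120:185],None,fx=6,fy=6,interpolation=cv2.INTER_CUBIC)
c=np.zeros((560,800,3),np.uint8);c[:525,:400]=a;c[:360,405:795]=b
b2=cv2.resize(t[190:235,195:315],(390,146),interpolation=cv2.INTER_CUBIC);c[370:516,405:795]=b2
cv2.imwrite('pics/c1.png',c)
for n in('side','top'):print(n,ray(n,(256,192))[0])
for n,im in(('side',s),('top',t)):
    h=cv2.cvtColor(im,cv2.COLOR_BGR2HSV)
    m=((h[...,0]<8)|(h[...,0]>174))&(h[...,1]>130)&(h[...,2]>120)
    k,l,st,ce=cv2.connectedComponentsWithStats(m.astype(np.uint8))
    for i in range(1,k):
        if st[i,4]>15:print(n,st[i],ce[i])
E
```

```text
side [214.57283728 698.09465085 792.83380171]
top [ 408.20781051   -8.14970791 1666.88793095]
side [383  40  14  14 152] [389.80921053  46.46710526]
side [285  60  10   5  36] [289.58333333  61.72222222]
side [274 184  14  32 148] [279.44594595 195.85135135]
top [267 209  16   8  94] [274.26595745 212.22340426]
```

View pics/c1.png

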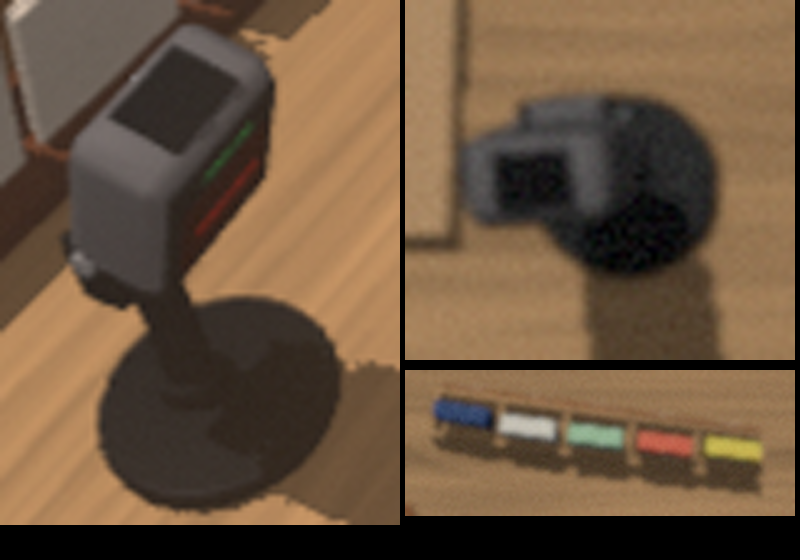

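The side picture shows the scanner at about (118,265), window turned to the right (towards the robot) with a red scan line. The top picture shows the head's top at (141,150). The coral box is the fourth from the left in the tray, at (274,212) in the top picture. Next I'll enlarge the head.

```bash
python3 - <<'E'
import cv2,numpy as np
from h import *
S=np.mean([grab_frame('side').astype(float) for _ in range(6)],0);T=np.mean([grab_frame('top').astype(float) for _ in range(6)],0)
np.savez('avg.npz',S=S,T=T)
g=lambda x:(255*(np.clip(x/150,0,1)**.6)).astype(np.uint8)[:,:,::-1]
a=cv2.resize(g(S[222:284,90:138]),None,fx=9,fy=9,interpolation=cv2.INTER_CUBIC)
b=cv2.resize(g(T[132:170,126:166]),None,fx=9,fy=9,interpolation=cv2.INTER_CUBIC)
c=np.zeros((560,800,3),np.uint8);c[:558,:432]=a;c[:342,436:796]=b
for i in range(0,432,45):cv2.line(c,(i,0),(i,6),(0,255,255),1)
cv2.imwrite('pics/c2.png',c)
print(onz('top',(157.5,150),10),onz('side',(124,300),10))
E
```

```text
[713.54404018 362.99080027  10.        ] [709.14107165 369.98489668  10.        ]
```

View pics/c2.png

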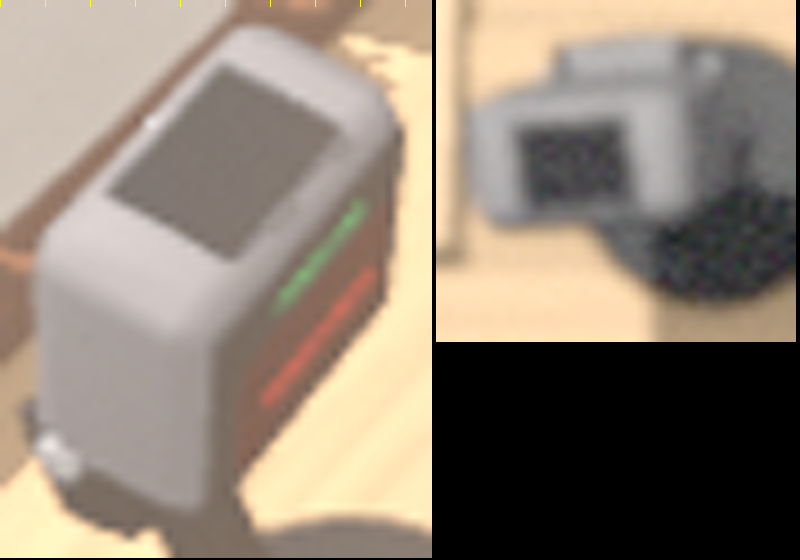

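```bash
cat > meas.py <<'E'
from h import *
np.set_printoptions(precision=2,suppress=True)
fs=lambda x,y:((x+.5)/9-.5+90,(y+.5)/9-.5+222)
ft=lambda x,y:((x-436+.5)/9-.5+126,(y+.5)/9-.5+132)
C=[((232,262),(527,207)),((345,127),(632,203)),((222,65),(625,120)),((107,192),(517,122))]
P=[]
for a,b in C:
    p,e=tri(fs(*a),ft(*b));P.append(p);print(p,e)
P=np.array(P);c=P.mean(0)
# y axis (to +y side): front and back edges ; depth axis
ey=(P[0]-P[1]+P[3]-P[2])/2; ex=(P[0]-P[3]+P[1]-P[2])/2
print('c',c,'ey',ey,np.linalg.norm(ey),'ex',ex,np.linalg.norm(ex))
print('yaw from ey',np.arctan2(ey[0],-ey[1]), 'from ex',np.arctan2(ex[1],-ex[0]),'tilt(down)',np.arctan2(-ex[2],np.hypot(*ex[:2])))
E
python3 meas.py; python3 - <<'E'
from h import *
d=np.load('avg.npz');T=d['T'];S=d['S']
for n,im,(x0,x1,y0,y1) in(('top',T,(255,295,200,225)),('side',S,(265,295,178,222))):
    h=cv2.cvtColor(im.astype(np.uint8),cv2.COLOR_RGB2HSV)
    m=((h[...,0]<8)|(h[...,0]>174))&(h[...,1]>110)&(h[...,2]>100)
    q=np.zeros(m.shape,np.uint8);q[y0:y1,x0:x1]=m[y0:y1,x0:x1]
    print(n,np.where(q.any(0))[0][[0,-1]],np.where(q.any(1))[0][[0,-1]])
    if n=='top':
        pts=np.argwhere(q)[:,::-1].astype(np.float32);rc=cv2.minAreaRect(pts);print(rc)
        print([onz('top',p,106) for p in cv2.boxPoints(rc)],onz('top',pts.mean(0),106))
# all boxes' tops for tray line
cols={'blue':(100,130,120,40),'green':(60,90,50,90),'yellow':(22,33,150,120)}
h=cv2.cvtColor(T.astype(np.uint8),cv2.COLOR_RGB2HSV)
for k,(a,b,s,v) in cols.items():
    m=(h[...,0]>=a)&(h[...,0]<=b)&(h[...,1]>s)&(h[...,2]>v);m[:195]=0;m[228:]=0;m[:,:200]=0;m[:,310:]=0
    p=np.argwhere(m)[:,::-1];print(k,len(p),onz('top',p.mean(0),106))
E
```

```text
[659.74 381.83 224.97] 0.6845435354719898
[659.95 344.39 230.12] 0.342606615628385
[688.08 346.41 238.57] 2.452107254056865
[687.73 383.83 235.39] 2.1629858277108895
c [673.87 364.12 232.26] ey [-0.28 37.43 -4.17] 37.65943786421365 ex [-28.06  -2.01  -9.44] 29.67415009178641
yaw from ey -3.134015179790813 from ex -0.07146412086037456 tilt(down) 0.323573604857587
top [267 282] [209 216]
((274.4615783691406, 212.30772399902344), (15.628376007080078, 6.449806213378906), 7.125016689300537)
[array([482.82234162, -21.49648802, 106.        ]), array([503.85369958, -24.04543401, 106.        ]), array([497.72611643, -74.97902314, 106.        ]), array([476.71434873, -72.3634635 , 106.        ])] [490.16554584 -48.14635075 106.        ]
side [274 287] [184 216]
blue 58 [518.49792473 155.47489506 106.        ]
green 0 [nan nan nan]
yellow 36 [ 481.89143065 -122.87560413  106.        ]<stdin>:16: RuntimeWarning: Mean of empty slice.
  ret = um.true_divide(
```

```bash
cat > win.py <<'E'
from h import *
def frame(t,psi):
    n=np.array([-np.cos(t)*np.cos(psi),-np.cos(t)*np.sin(psi),-np.sin(t)])
    y=np.array([np.sin(psi),-np.cos(psi),0]);z=np.cross(n,y);return n,y,z
c=np.array([673.87,364.12,232.26])
def window(t=.32,psi=.03):
    n,y,z=frame(t,psi);return c+26*n-49*z,n,y,z
if __name__=='__main__':
  np.set_printoptions(precision=1,suppress=True)
  to=lambda p:(proj('side',p)-[90,222]+.5)*9-.5
  for psi in(0,.1):
   for t in(.2,.32,.44):
    W,n,y,z=window(t,psi);L=-y*39
    print(psi,t,W,'Wpx',to(W)[0],'frontL top/bot',to(W+L+20*z-1.5*n)[0],to(W+L-37*z-1.5*n)[0],'backL bot',to(W+L-37*z-49*n)[0],'window R',to(W+y*27+22*z)[0],to(W+y*27-22*z)[0])
E
python3 win.py
```

```text
0 0.2 [658.1 364.1 179.1] Wpx [341.3 343. ] frontL top/bot [209.3 418.4] [229.5 555.9] backL bot [ 58.8 456.2] window R [415.4 203. ] [422.4 313. ]
0 0.32 [664.6 364.1 177.6] Wpx [319.9 337.3] frontL top/bot [196.4 417.2] [192.4 539. ] backL bot [ 21.1 427.2] window R [403.4 203.7] [392.3 302.1]
0 0.44 [671.2 364.1 176.9] Wpx [297.4 329.3] frontL top/bot [182.3 414.3] [154.4 519. ] backL bot [-15.5 396.3] window R [390.2 202.6] [361.4 288.3]
0.1 0.2 [658.2 362.5 179.1] Wpx [345.6 337.9] frontL top/bot [229.8 417.7] [245.7 559.1] backL bot [ 60.8 474.9] window R [410.8 193.2] [415.7 305.9]
0.1 0.32 [664.6 363.2 177.6] Wpx [322.4 334.3] frontL top/bot [215.6 418.1] [205.4 545.9] backL bot [ 20.1 448.9] window R [397.8 195.1] [383.4 297.9]
0.1 0.44 [671.2 363.9 176.9] Wpx [298.1 328.4] frontL top/bot [200.1 416.7] [164.2 529.5] backL bot [-19.4 420.7] window R [383.6 195.3] [350.2 286.8]
```

```bash
A='0 0 0 22.6 -21.1 0 1;0 0 0 22.6 -21.1 0 1;0 0 0 22.6 -21.1 0 1;0 0 0 22.6 -21.1 0 1;0 0 0 22.6 -21.1 0 1'
cat > goto.py <<'E'
from h import *
from scipy.spatial.transform import Rotation as Ro
import sys
from win import frame,window
def rel(p,R):
    s=r.sense();Rc=Ro.from_euler('xyz',s['tcp_rot'])
    print('rotvec',(Rc.inv()*R).as_rotvec().round(3),'d tool',Rc.inv().apply(np.array(p)-s['eef_pos']).round(1),'q',s['qpos'].round(2),'t',s['clock'],'pos',s['eef_pos'].round(1),'rpy',s['tcp_rot'].round(3),'grip',s['grasp_force'],s['opening'])
def grasp(z,x=493,y=-48,yaw=1.44): rel([x,y,z],Ro.from_euler('xyz',[np.pi,0,yaw]))
E
python3 steer.py '0 0 0 22.6 -21.1 0 1;0 0 0 22.6 -21.1 0 1;0 0 0 22.6 -21.1 0 1;0 0 0 22.6 -21.1 0 1;0 0 0 22.6 -21.1 0 1'
python3 steer.py '0 0 0 22.6 -21.1 0 1;0 0 0 22.6 -21.1 0 1;0 0 0 22.6 -21.1 0 1;0 0 0 22.6 -21.1 0 1;0 0 0 22.6 -21.1 0 1'
python3 steer.py '0 0 0 22.6 -21.1 0 1;0 0 0 22.6 -21.1 0 1;0 0 0 22.6 -21.1 0 1;0 0 0 22.6 -21.1 0 1;0 0 0 22.6 -21.1 0 1'
python3 steer.py '0 0 0 22.6 -21.1 0 1;0 0 0 22.6 -21.1 0 1;0 0 0 22.6 -21.1 0 1;0 0 0 22.6 -21.1 0 1;0 0 0 22.6 -21.1 0 1'
python3 steer.py '0 0 -.111 0 0 0 1;0 0 -.111 0 0 0 1;0 0 -.111 0 0 0 1;0 0 -.111 0 0 0 1;0 0 -.111 0 0 0 1'
python3 steer.py '0 0 -.111 0 0 0 1;0 0 -.111 0 0 0 1;0 0 -.111 0 0 0 1;0 0 -.111 0 0 0 1;0 0 -.111 0 0 0 1'
python3 steer.py '0 0 0 0 0 0 1'
python3 -c "from goto import *;grasp(82)"
```

```text
clock: 1.12
eef_pos: [273.7, -454.7, 253.3]
tcp_rot: [3.141, -0.0, 0.325]
contact_force: [0.4, 0.1, -0.3]
opening: 0.999
grasp_force: 0.0
clock: 1.53
eef_pos: [347.1, -318.6, 253.5]
tcp_rot: [3.141, -0.0, 0.326]
contact_force: [0.5, -1.2, -0.4]
opening: 1.004
grasp_force: 0.0
clock: 1.95
eef_pos: [420.5, -182.4, 253.6]
tcp_rot: [3.141, -0.001, 0.326]
contact_force: [1.2, -0.6, -0.4]
opening: 1.0
grasp_force: 0.0
clock: 2.37
eef_pos: [493.8, -46.1, 253.5]
tcp_rot: [3.141, -0.0, 0.326]
contact_force: [-0.5, -0.8, 0.8]
opening: 0.998
grasp_force: 0.0
clock: 2.78
eef_pos: [493.2, -47.5, 253.4]
tcp_rot: [3.141, -0.0, 0.887]
contact_force: [0.5, 1.1, 0.4]
opening: 0.997
grasp_force: 0.0
clock: 3.2
eef_pos: [493.2, -47.7, 253.4]
tcp_rot: [3.141, -0.0, 1.441]
contact_force: [0.7, -0.2, -0.1]
opening: 0.999
grasp_force: 0.0
clock: 3.28
eef_pos: [493.2, -47.7, 253.4]
tcp_rot: [3.141, -0.0, 1.441]
contact_force: [-0.5, -0.5, 0.5]
opening: 1.0
grasp_force: 0.0
rotvec [ 0.    -0.     0.001] d tool [ -0.4  -0.2 171.4] q [-0.1   0.15  1.9   0.    1.09  0.03] t 3.2833 pos [493.2 -47.7 253.4] rpy [ 3.141 -0.     1.441] grip 0.0 0.9995073936878981
```

```bash

python3 steer.py '0 0 0 0 0 28 1;0 0 0 0 0 28 1;0 0 0 0 0 28 1;0 0 0 0 0 28 1;0 0 0 0 0 24 1'
python3 steer.py '0 0 0 0 0 18 1;0 0 0 0 0 12 1;0 0 0 0 0 5 1;0 0 0 0 0 0 1'
python3 - <<'E'
from h import *
a=grab_frame('side')[150:270,210:330];b=grab_frame('top')[170:250,220:330]
c=np.zeros((480,800,3),np.uint8);c[:,:480]=cv2.resize(a,(480,480));c[:232,480:]=cv2.resize(b,(320,232))
cv2.imwrite('pics/g.png',c[:,:,::-1])
E
```

```text
clock: 3.7
eef_pos: [492.9, -47.6, 115.9]
tcp_rot: [-3.141, -0.0, 1.431]
contact_force: [-0.2, 0.6, 0.5]
opening: 1.0
grasp_force: 0.0
clock: 4.03
eef_pos: [492.6, -47.6, 81.4]
tcp_rot: [-3.14, 0.0, 1.433]
contact_force: [-0.2, -0.3, -0.1]
opening: 0.999
grasp_force: 0.0
```

View pics/g.png

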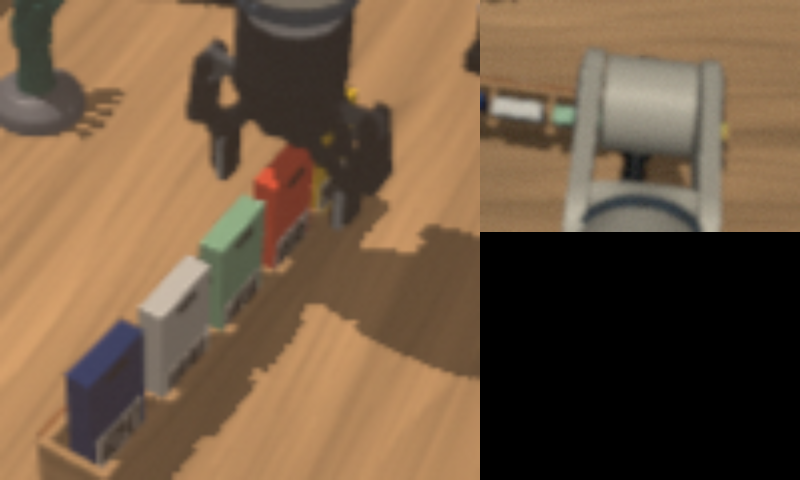

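The open fingers straddle the coral box (about (280,200) in the crop), one on each broad face and clear of its neighbours. I'll close and lift.

```bash

python3 steer.py '0 0 0 0 0 0 0;0 0 0 0 0 0 0;0 0 0 0 0 0 0;0 0 0 0 0 0 0;0 0 0 0 0 0 0' 50
python3 steer.py '0 0 0 0 0 0 0;0 0 0 0 0 0 0;0 0 0 0 0 0 0;0 0 0 0 0 0 0;0 0 0 0 0 0 0' 50
```

```text
clock: 4.55
eef_pos: [493.4, -47.7, 82.6]
tcp_rot: [3.141, -0.0, 1.436]
contact_force: [-0.1, 0.4, 0.4]
opening: 0.298
grasp_force: 0.0
clock: 4.97
eef_pos: [493.4, -47.7, 82.6]
tcp_rot: [3.141, -0.0, 1.436]
contact_force: [-0.9, 0.6, 5.6]
opening: 0.208
grasp_force: 49.4
```

```bash

python3 steer.py '0 0 0 0 0 -8 0;0 0 0 0 0 -16 0;0 0 0 0 0 -20 0;0 0 0 0 0 -20 0;0 0 0 0 0 -20 0'
python3 steer.py '0 0 0 0 0 -24 0;0 0 0 0 0 -24 0;0 0 0 0 0 -24 0;0 0 0 0 0 -24 0;0 0 0 0 0 -24 0'
python3 steer.py '0 0 0 0 0 -15 0;0 0 0 0 0 -5 0;0 0 0 0 0 0 0'
python3 - <<'E'
from goto import *
t,psi=.31,.05
W,n,y,z=window(t,psi)
B=W+100*n            # label target
# held: tool z = -box z, tool y = box x = n ; TCP is at height 82-6 above box underside, box x=0
P=B-9*-n*-1 if 0 else B+9*n+z*(76.6-30)
X=np.cross(n,-z)
R=Ro.from_matrix(np.c_[X,n,-z]);print(W,B,P,R.as_euler('xyz'));rel(P,R)
E
```

```text
clock: 5.38
eef_pos: [492.8, -47.6, 167.3]
tcp_rot: [-3.141, 0.0, 1.436]
contact_force: [0.2, 0.6, -1.4]
opening: 0.208
grasp_force: 48.8
clock: 5.8
eef_pos: [492.7, -47.6, 287.8]
tcp_rot: [-3.141, -0.0, 1.436]
contact_force: [0.1, 0.1, -0.9]
opening: 0.199
grasp_force: 48.8
clock: 6.05
eef_pos: [493.6, -47.7, 307.6]
tcp_rot: [3.139, -0.0, 1.436]
contact_force: [-0.3, -0.1, -0.7]
opening: 0.205
grasp_force: 48.8
[664.06946381 363.62956443 177.66413053] [568.95512372 358.86988036 147.15826688] [546.19686662 357.73101829 188.79148351] [-2.83159265  0.         -1.52079633]
rotvec [0.043 0.453 2.924] d tool [408.8  -2.7 118.8] q [-0.1   0.1   1.84 -0.    1.2   0.04] t 6.05 pos [493.6 -47.7 307.6] rpy [ 3.139 -0.     1.436] grip 48.79146695137024 0.20497561580050028
```

```bash

python3 steer.py '0 0 0 20 -2.7 0 0;0 0 0 26.7 -3.6 0 0;0 0 0 26.7 -3.6 0 0;0 0 0 26.7 -3.6 0 0;0 0 0 26.7 -3.6 0 0'|head -2
python3 steer.py '0 0 0 26.7 -3.6 0 0;0 0 0 26.7 -3.6 0 0;0 0 0 26.7 -3.6 0 0;0 0 0 26.7 -3.6 0 0;0 0 0 26.7 -3.6 0 0'|head -2
python3 steer.py '0 0 0 26.7 -3.6 0 0;0 0 0 26.7 -3.6 0 0;0 0 0 26.7 -3.6 0 0;0 0 0 26.7 -3.6 0 0;0 0 0 26.7 -3.6 0 0'|head -2
python3 steer.py '0 0 -.06 0 0 0 0;0 0 -.12 0 0 0 0;0 0 -.12 0 0 0 0;0 0 -.12 0 0 0 0;0 0 -.12 0 0 0 0'|head -3
python3 steer.py '0 0 -.12 0 0 0 0;0 0 -.12 0 0 0 0;0 0 -.12 0 0 0 0;0 0 -.12 0 0 0 0;0 0 -.12 0 0 0 0'|head -3
python3 steer.py '0 0 -.12 0 0 0 0;0 0 -.12 0 0 0 0;0 0 -.12 0 0 0 0;0 0 -.12 0 0 0 0;0 0 -.12 0 0 0 0'|head -3
python3 steer.py '0 0 -.12 0 0 0 0;0 0 -.12 0 0 0 0;0 0 -.12 0 0 0 0;0 0 -.12 0 0 0 0;0 0 -.12 0 0 0 0'|head -3
python3 steer.py '0 0 -.12 0 0 0 0;0 0 -.12 0 0 0 0;0 0 -.12 0 0 0 0;0 0 -.12 0 0 0 0;0 0 -.12 0 0 0 0'|head -3
cat >> goto.py <<'E'
def final(t=.31,psi=.05,dist=100):
    W,n,y,z=window(t,psi);B=W+dist*n
    P=B+9*n+z*46.6
    rel(P,Ro.from_matrix(np.c_[np.cross(n,-z),n,-z]))
E
python3 -c "from goto import *;final()"
```

```text
clock: 6.47
eef_pos: [492.3, 81.3, 304.6]
clock: 6.88
eef_pos: [492.5, 216.0, 304.5]
clock: 7.3
eef_pos: [492.7, 350.6, 304.3]
clock: 7.72
eef_pos: [492.8, 349.3, 304.2]
tcp_rot: [-3.139, 0.001, 1.982]
clock: 8.13
eef_pos: [492.9, 349.2, 304.2]
tcp_rot: [-3.139, -0.001, 2.582]
clock: 8.55
eef_pos: [492.9, 349.2, 304.2]
tcp_rot: [-3.14, -0.003, -3.101]
clock: 8.97
eef_pos: [492.8, 349.2, 304.2]
tcp_rot: [3.141, -0.003, -2.501]
clock: 9.38
eef_pos: [492.9, 349.2, 304.2]
tcp_rot: [3.14, -0.002, -1.901]
rotvec [ 0.308 -0.061 -0.377] d tool [-25.6 -47.9 115.3] q [ 0.61  0.28  1.62 -0.    1.24 -2.2 ] t 9.3833 pos [492.9 349.2 304.2] rpy [ 3.140e+00 -2.000e-03 -1.901e+00] grip 48.66285502910614 0.20156270920089212
```

```bash

python3 steer.py '.077 -.015 -.094 0 0 0 0;.077 -.015 -.094 0 0 0 0;.077 -.015 -.094 0 0 0 0;.077 -.015 -.094 0 0 0 0;0 0 0 0 0 0 0'|head -3
python3 -c "from goto import *;final()"
```

```text
clock: 9.8
eef_pos: [491.0, 348.6, 303.7]
tcp_rot: [-2.83, -0.003, -1.523]
rotvec [-0.001 -0.003 -0.001] d tool [ -6.7 -17.7 126.4] q [ 0.72  0.16  1.81 -0.24  0.94 -2.35] t 9.8 pos [491.  348.6 303.7] rpy [-2.83  -0.003 -1.523] grip 49.154868721961975 0.2060452250981933
```

```bash

python3 steer.py '0 0 0 -1.3 -3.5 20 0;0 0 0 -1.3 -3.5 20 0;0 0 0 -1.3 -3.5 20 0;0 0 0 -1.3 -3.5 20 0;0 0 0 -1 -2.5 18 0'|head -3
python3 steer.py '0 0 0 -.5 -1.2 15 0;0 0 0 0 0 10 0;0 0 0 0 0 3.4 0;0 0 0 0 0 0 0;0 0 0 0 0 0 0'
python3 - <<'E'
from goto import *
final()
S=grab_frame('side');T=grab_frame('top')
c=np.zeros((560,800,3),np.uint8);c[:,:480]=cv2.resize(S[185:325,80:200],(480,560),interpolation=cv2.INTER_CUBIC);c[:320,480:]=cv2.resize(T[120:200,110:190],(320,320),interpolation=cv2.INTER_CUBIC)
c[330:510,480:720]=cv2.resize(T,(240,180));cv2.imwrite('pics/f.png',c[:,:,::-1])
E
```

```text
clock: 10.22
eef_pos: [539.3, 357.4, 215.6]
tcp_rot: [-2.834, 0.0, -1.532]
clock: 10.63
eef_pos: [548.9, 358.8, 191.5]
tcp_rot: [-2.83, 0.001, -1.529]
contact_force: [0.1, 0.1, -0.6]
opening: 0.201
grasp_force: 49.2
rotvec [-0.001 -0.002 -0.008] d tool [0.9 3.4 1.7] q [ 0.66  0.36  1.82 -0.27  0.73 -2.34] t 10.6333 pos [548.9 358.8 191.5] rpy [-2.830e+00  1.000e-03 -1.529e+00] grip 49.158552289009094 0.20142921945096623
```

View pics/f.png

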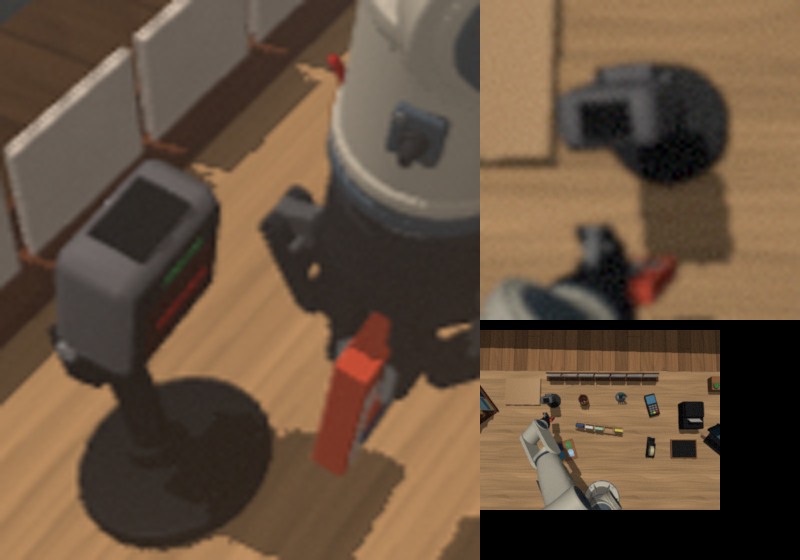

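```bash

python3 - <<'E'
from goto import *
s=r.sense();R=Ro.from_euler('xyz',s['tcp_rot']).as_matrix()
S=grab_frame('side');x0,y0,k=140,255,9
im=cv2.resize(S[y0:y0+62,x0:x0+60],None,fx=k,fy=k,interpolation=cv2.INTER_CUBIC);im=(255*(im/255.)**.6).astype(np.uint8)
im2=im.copy()
bx,bz=R[:,1],-R[:,2];by=np.cross(bz,bx);O=s['eef_pos']-76.6*bz
pt=lambda x,y,z:tuple(((proj('side',O+x*bx+y*by+z*bz)[0]-[x0,y0]+.5)*k-.5).astype(int).tolist())
for y in(-28,28):
  for a,b in(((-9,0),(9,0)),((9,0),(9,100)),((9,100),(-9,100)),((-9,100),(-9,0))):
    cv2.line(im,pt(a[0],y,a[1]),pt(b[0],y,b[1]),(0,255,255) if y>0 else (0,0,255),1)
cv2.imwrite('pics/z.png',cv2.resize(np.hstack([im2[:,150:],im[:,150:]]),(780,558))[:,:,::-1])
E
```

```text
(no output)
```

View pics/z.png

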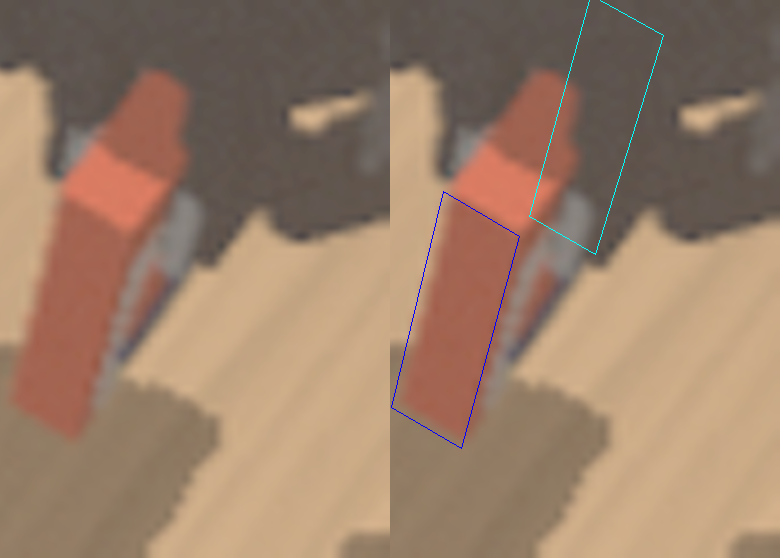

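The projected outline lies on the box within about 2 px. Its picture side faces the robot, so the label faces the window. I'll hold it there and hand in.

```bash

python3 steer.py '0 0 0 0 0 0 0;0 0 0 0 0 0 0;0 0 0 0 0 0 0;0 0 0 0 0 0 0;0 0 0 0 0 0 0'|head -1
python3 steer.py '0 0 0 0 0 0 0;0 0 0 0 0 0 0;0 0 0 0 0 0 0;0 0 0 0 0 0 0;0 0 0 0 0 0 0'
python3 -c "from goto import *;final();print(r.sign_off())"
```

```text
clock: 11.2
clock: 11.62
eef_pos: [548.9, 358.9, 191.4]
tcp_rot: [-2.83, 0.001, -1.528]
contact_force: [-0.7, -0.2, 0.1]
opening: 0.203
grasp_force: 49.2
rotvec [-0.002 -0.001 -0.007] d tool [1.1 3.4 1.6] q [ 0.66  0.36  1.82 -0.27  0.73 -2.34] t 11.6167 pos [548.9 358.9 191.4] rpy [-2.830e+00  1.000e-03 -1.528e+00] grip 49.15827512741089 0.20318792157844742
the job is handed in; nothing more can be done
None
```

I handed the job in at 11.6 s with the coral-red box held still at about 49 N, its label squarely facing the scanner window at about 97 mm by my camera measurements; no verdict was returned.

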